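# Load the blank past the spring stop

## Robot

A 6-joint arm with a two-finger parallel gripper is mounted at the origin on the work surface; the furniture and walls round the work are solid. World frame = base frame: x ahead of the robot, y to its left, z up, the work surface at z = 0. Lengths are in mm, angles in rad, forces in N, time in s.
With the tool pointing down it reaches from about 300 to 775 mm from the base axis. Payload 14.6 kg.
Tool frame: the origin (TCP) lies midway between the tips of the shut fingers; the grasp point (between the pads) lies 19 mm behind it; y points along the fingers, z is the direction in which the jaws open and shut, and the axes are right-handed (so a half turn about y gives the same grasp; the last joint's range is limited). The gripper opens to 94 mm and grips with 3 to 60 N. Pads are 16 mm wide; open, the fingers measure 119 mm over their backs; the gripper's body (75 mm by 177 mm) begins 78 mm behind the grasp point.
Start: joints at [-1.285, 0.3, 1.521, -0, 1.321, -0.067], TCP at [190.032, -516.117, 205.446] pointing down, gripper open.
Joint ranges: [-3.03, 3.03], [-0.79, 2.21], [0.23, 2.52], [-1.04, 4.18], [0, 3.07], [-2.55, 2.55]. Speed limits (rad/s): [2.22, 2.22, 2.57, 3.14, 3.14, 3.14].

## Interface

Orientations are given as [roll, pitch, yaw] about the fixed x, y, z axes, in that order (R = Rz(yaw) Ry(pitch) Rx(roll)).
In Python, from cell import manip gives the robot as it stands.
- The arm moves only by the tool play_rows, never from a script. Its argument "series" is a list of rows, each a list of 3 entries, a list of its own where there are three numbers: the shift along the tool's x, y, z in m, then the turn about the tool's y in rad, then the closure, from 0 (fully open) to 1 (shut). In form: [[[dx, dy, dz], twist, grip], ...]. A call has 1 to 20 rows; each row is the pose to reach, as a shift and turn from the pose measured when the call began, along the tool's axes at that moment; what a row does not reach only later rows make up. A row lasts 1/10 s, in which the tool goes at most 50 mm and 8.59 degrees, less where a joint would pass 70% of its speed; a pose out of reach is approached as far as the arm can. A call with a gripper value outside its range is refused whole. The fingers move at their own pace and stop on an object; "squeeze" is the grip in N (left out, the last holds). Time passes only in rows, so rows that repeat a pose let the fingers close. It gives the time, the measured TCP pose, the force and the opening at its end, in the units of the state.
- manip.read_state(): the state, without advancing time (a new reading comes with each control period).
- manip.camera(name): name is "scene" or "top" or "wrist"; returns the picture (480x640x3 uint8, red, green, blue); there is no depth.
- manip.camera_params(name): a dict with "K" (3x3 intrinsics, pixels), "rvec" (rotation vector, rad) and "tvec" (3), from world to camera coordinates, as OpenCV has them. Camera axes: x right, y down, z forward; pixel columns grow to the right and rows downward; lengths in mm; the calibration is good to about 2 mm. A picture is of the moment at which its call begins: read the wrist's pose just before it. camera_params takes no time and is no camera call; for the wrist camera it gives the pose at the moment of the call.
- manip.sign_off(): hands the job in, once; it reports no verdict.
The state is a dict: "clock": time; "joints": joint angles; "qd": joint speeds; "effort": joint torques, N m; "eef_pos": TCP position; "eef_rot": TCP orientation; "wrist_force": force on the tool from outside, world axes, zero at the start; "moment": the same for the moment, N m; "finger_gap": finger opening in mm.
Only numpy, scipy, OpenCV 4.12 (cv2) and the standard library are available. Lean on these libraries where they do the work, as an engineer would, in place of code of your own. Each camera call takes 0.05 s, during which the arm holds its last target. There are 200 camera calls.

## Task

Load the pine blank that lies in the slide of the wooden jig: with the fingertips press the sprung metal plate behind it down and hold it down while you push the blank along over the two stop pins, and push it on until it sits against the end block; then take the fingers away so that the pins spring up behind the blank and lock it in. Only push the blank, never lift it, and leave the other things on the bench where they are.

Things in the scene. Friction and masses are not known exactly. Their poses are not given: they have to be found in the camera images.
- jig: Fixed wooden jig, 190 mm long (its x), 136 wide (its y), 62 high. Origin on the bench under its middle, z up. The blank is pushed along +x. Two ledges, tops 35 mm above the bench, carry the blank's ends; between them a slot (y -39 to +39 mm) holds the sprung plate. Side fences 101 mm apart, 56 mm high. The end at x = -95 mm is open, with nothing above it.
- end_face (a point): Centre of the end block's face towards the blank, at jig x = +80 mm, 45 mm above the bench; the block's top is 60 mm above the bench. From jig x = -5 to +80 mm flat metal strips on the side fences overhang the blank's ends (86 mm clear between the strips, their tops 62 mm above the bench).
- plate (a joint): Downward travel of the sprung plate in m: 0 up (rest), 0.014 fully down. About 3 N to start, 6 N fully down; springs back when released. Flat metal, jig x = -95 to +29 mm, y = -36 to +36 mm; top 32 mm above the bench at rest, 18 mm fully down. It carries the two stop pins. From 0.008 on the pins are below the ledges and the blank slides over them. Press it anywhere on its bare part.
- thumb_area (a point): Point on the top face of the plate, on its centre line at jig x = -70 mm, on the ridged bare part behind the blank: the place to press. Moves down with the plate.
- pins_mid (a point): Midway between the tops of the plate's two upright stop pins (8 mm diameter, at jig x = +22, y = +-31 mm, 11 mm tall on the plate; 54 mm free between them, so a finger on the plate can pass). 43 mm above the bench at rest, 8 mm above the ledges, so that they block the blank. Moves down with the plate.
- blank: Loose pine blank, 50 mm along its x (the way it slides), 98 along y, 20 thick, 60 g; origin at the centre of its underside. Starts on the ledges, parallel to the jig, its centre at jig x = -20 to -10 mm, short of the pins. Against the end block its centre is at x = +55 mm, its rear face 4 mm past the pins. (A like blank in the red-handled clamp is not this one.)
- wing_bolt: Grey wing bolt, 45x77x18 mm, lying on the bench; bystander. Origin at the centre of its underside.
- pencil: Orange pencil, 164 mm long, lying on the bench; bystander. Origin at the centre of its underside.
- pine_cube: Pine offcut, 48x55x45 mm; bystander. Origin at the centre of its underside.
- masking_roll: Roll of masking tape lying flat, 82 mm across, 24 mm high; bystander. Origin at the centre of its underside.
- screwdriver: Screwdriver with yellow handle, 172 mm long, lying on the bench; bystander. Origin at the centre of its underside.
Things that resemble listed ones, but are neither listed nor needed, are in the scene too. Leave any yellow look-alike of the blank alone.

How it is judged:
By the outcome, as a careful person would: the job done as asked, in the order asked, and still so for the second after the job is handed in, with the robot touching nothing.
It also fails if it takes over 32 s, if anything falls off the work surface, if the arm or the gripper's body presses on something with over 40 N, if the wrist force passes 120 N, or if a joint passes its speed limit or range.

## Working session

There is one attempt and no reset: what is moved stays moved. The work goes in short steps, Python scripts to look and compute and a tool call to move; the robot and the scene stay as the last step left them, time stands still between calls to the robot, and variables do not carry over. Pictures are saved under pics/ and viewed, about 8 in all and at most 12, crops included, and the job is handed in when it is done.

Besides the shell and the picture viewer there is one more tool, called after ">>>" as name(argument=value, ...) on one line, values as JSON. play_rows: Moves the arm, as the interface text tells. Its arguments: {"type":"object","properties":{"series":{"type":"array","items":{"type":"array"}},"squeeze":{"type":"number"}},"required":["series"]}

```bash
mkdir -p pics; python3 - <<'E'
from cell import manip
import cv2
s=manip.read_state(); print(s)
for n in("top","scene"):
    p=manip.camera_params(n); print(n,p)
    cv2.imwrite(f"pics/{n}0.png",manip.camera(n)[:,:,::-1])
E
```

```text
{'clock': 0.0, 'joints': array([-1.28457553e+00,  3.00448183e-01,  1.52161517e+00, -1.01852612e-06,
        1.32068413e+00, -6.66072528e-02]), 'qd': array([-0.00127975,  0.00053522,  0.00028672,  0.00032075, -0.00017213,
        0.00038663]), 'effort': array([ 2.66431867e-03, -5.31801867e+01, -3.52738202e+01,  7.09397555e-02,
        2.43992714e-02, -8.99324527e-05]), 'eef_pos': array([ 189.97020914, -515.85970825,  204.88447917]), 'eef_rot': array([-1.57194866e+00,  7.58787864e-05, -2.78876439e+00]), 'wrist_force': array([-1.0087771 ,  0.07118848, -0.03708478]), 'moment': array([-0.01199106, -0.01048576,  0.01709378]), 'finger_gap': 93.68592784638248}
top {'K': array([[491.56197216,   0.        , 318.92711225],
       [  0.        , 491.56197216, 247.21545687],
       [  0.        ,   0.        ,   1.        ]]), 'rvec': array([ 2.16018195, -2.16896488,  0.09618019]), 'tvec': array([-104.52518708,  427.96699075, 1086.61989541])}
scene {'K': array([[468.24544237,   0.        , 322.93713898],
       [  0.        , 468.24544237, 241.88982136],
       [  0.        ,   0.        ,   1.        ]]), 'rvec': array([ 1.89419839, -1.09167832,  0.64065356]), 'tvec': array([-314.22666542,  222.63926254,  616.51225545])}
```

View pics/top0.png

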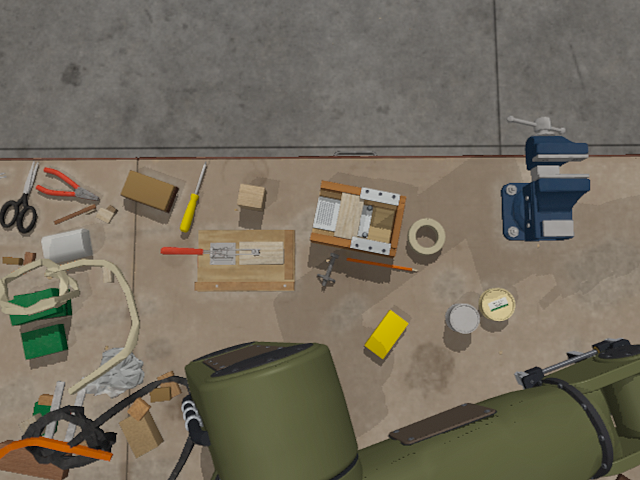

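View pics/scene0.png

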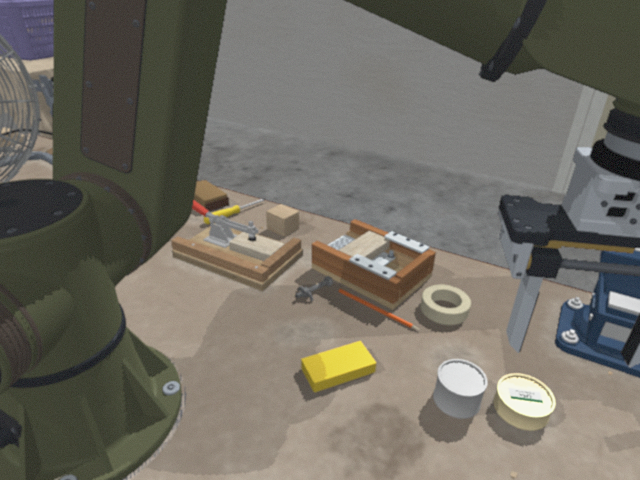

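The top view shows the jig at about (357,217). Its ridged plate is on the left (326,214), the blank at about (350,215), and the strips and end block are on the right. So the push goes to image right. I'll enlarge the jig.

```bash
cat > h.py <<'E'
import numpy as np,cv2
from cell import manip
def ray(n,uv,z,p=None):
    p=p or manip.camera_params(n); R=cv2.Rodrigues(np.array(p['rvec']))[0]; t=np.array(p['tvec']).ravel()
    u=cv2.undistortPoints(np.array([[uv]],float),np.array(p['K']),None).ravel()
    c=-R.T@t; d=R.T@np.array([*u,1.]); return c+d*(z-c[2])/d[2]
def proj(n,P,p=None):
    p=p or manip.camera_params(n)
    return cv2.projectPoints(np.array(P,float).reshape(-1,1,3),np.array(p['rvec']),np.array(p['tvec']),np.array(p['K']),None)[0].reshape(-1,2)
E
python3 - <<'E'
from h import *
im=cv2.imread("pics/top0.png")[170:270,300:420]
cv2.imwrite("pics/crop.png",cv2.resize(im,None,fx=6,fy=6,interpolation=cv2.INTER_CUBIC))
print(ray("top",(357,217),50),ray("top",(457,217),50))
E
```

```text
[ 491.17770158 -190.77611742   50.        ] [ 489.99834934 -410.5623305    50.        ]
```

View pics/crop.png

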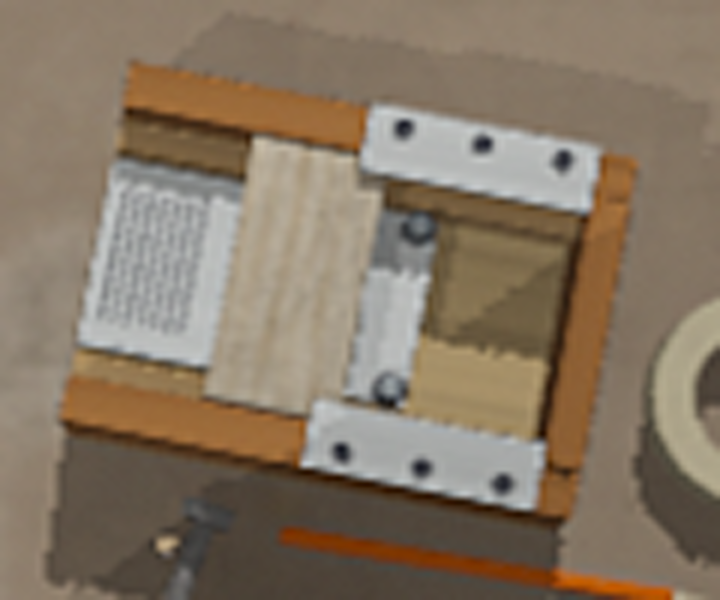

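```bash
cat >> h.py <<'E'
def c2p(x,y): return (300+(x+.5)/6-.5,170+(y+.5)/6-.5)
E
python3 - <<'E'
from h import *
W=lambda x,y,z: ray("top",c2p(x,y),z)[:2]
# (jig point) <- crop pixel, height
obs=[((-95,68),(132,65),56),((95,68),(636,160),60),((95,-68),(575,520),60),((-95,-68),(62,425),56),
 ((22,31),(419,226),43),((22,-31),(391,386),43),((-5,68),(372,103),62),((-5,-43),(316,400),62),((-5,43),(360,172),62),((80,43),(588,213),62),((80,-68),(540,510),62)]
J=np.array([o[0] for o in obs],float); P=np.array([W(*o[1],o[2]) for o in obs])
a=J-J.mean(0); b=P-P.mean(0)
th=np.arctan2((a[:,0]*b[:,1]-a[:,1]*b[:,0]).sum(),(a*b).sum())
R=np.array([[np.cos(th),-np.sin(th)],[np.sin(th),np.cos(th)]]); o=P.mean(0)-R@J.mean(0)
print("jig",o,th,np.degrees(th)); print((P-(J@R.T+o)).round(1).tolist())
np.savez("jig.npz",o=o,th=th)
for c in [(252,135),(385,170),(345,412),(205,400)]: print("blank",(R.T@(W(*c,55)-o)).round(1))
s=manip.read_state(); yaw=s['eef_rot'][2]
tx=np.array([np.cos(yaw),np.sin(yaw)]);tz=np.array([-np.sin(yaw),np.cos(yaw)])
t=o+R@[-70,0]; d=t-s['eef_pos'][:2]; print("target",t,"tool dx,dz",d@tx,d@tz,"twist",-(th-yaw))
E
```

```text
jig [ 487.94798605 -192.4419527 ] -1.7617043193376272 -100.93822224801346
[[-0.3, -1.0], [-1.7, 1.6], [0.0, 0.6], [-0.2, -0.8], [-0.1, 0.9], [1.1, 0.2], [0.6, -0.3], [0.3, 0.2], [-0.4, -0.4], [0.1, 0.3], [0.7, -1.3]]
blank [-45.8  50.4]
blank [ 4.6 46.6]
blank [  6.1 -44.2]
blank [-44.8 -49.3]
target [ 501.23051892 -123.71368835] tool dx,dz -427.5975983097507 -260.49933057986647 twist -1.0271242051915295
```

>>> play_rows(series=[[[-0.03,0,-0.018],-0.08,1],[[-0.065,0,-0.04],-0.16,1],[[-0.1,0,-0.06],-0.25,1],[[-0.135,0,-0.082],-0.34,1],[[-0.17,0,-0.104],-0.43,1],[[-0.205,0,-0.125],-0.52,1],[[-0.24,0,-0.146],-0.61,1],[[-0.275,0,-0.168],-0.7,1],[[-0.31,0,-0.189],-0.79,1],[[-0.345,0,-0.21],-0.88,1],[[-0.38,0,-0.232],-0.97,1],[[-0.41,0,-0.25],-1.027,1],[[-0.4276,0.04,-0.2605],-1.027,1],[[-0.4276,0.07,-0.2605],-1.027,1],[[-0.4276,0.07,-0.2605],-1.027,1],[[-0.4276,0.07,-0.2605],-1.027,1]])

```text
clock: 1.7
eef_pos: [501.2, -123.9, 135.9]
eef_rot: [-1.572, 0.001, -1.762]
wrist_force: [-0.0, 0.4, 0.6]
finger_gap: 0.7
```

```bash
cat > chk.py <<'E'
from h import *
import sys
f=np.load("jig.npz");o=f['o'];th=float(f['th']);R=np.array([[np.cos(th),-np.sin(th)],[np.sin(th),np.cos(th)]])
s=manip.read_state(); print("t",s['clock'].__round__(2),"jig-frame tcp",(R.T@(s['eef_pos'][:2]-o)).round(1),"z",s['eef_pos'][2].round(1),"yaw err",round(s['eef_rot'][2]-th,4),s['eef_rot'].round(4),"F",s['wrist_force'].round(1),"gap",round(s['finger_gap'],1))
for n in sys.argv[2:]:
    p=manip.camera_params(n); im=manip.camera(n)[:,:,::-1].copy()
    cv2.imwrite(f"pics/{sys.argv[1]}_{n}.png",im)
    for q in [(-95,68,56),(-95,-68,56),(22,31,43),(22,-31,43),(-95,36,32),(-95,-36,32),(80,43,62),(80,-43,62)]:
        print(q,proj(n,[*(o+R@q[:2]),q[2]],p).round(0))
E
python3 chk.py a wrist
```

```text
t 1.7 jig-frame tcp [-69.8   0. ] z 135.9 yaw err -0.0004 [-1.5716e+00  9.0000e-04 -1.7621e+00] F [-0.   0.4  0.6] gap 0.7
(-95, 68, 56) [[417. 207.]]
(-95, -68, 56) [[224. 207.]]
(22, 31, 43) [[358. 343.]]
(22, -31, 43) [[283. 343.]]
(-95, 36, 32) [[367. 200.]]
(-95, -36, 32) [[273. 200.]]
(80, 43, 62) [[373. 418.]]
(80, -43, 62) [[268. 418.]]
```

View pics/a_wrist.png

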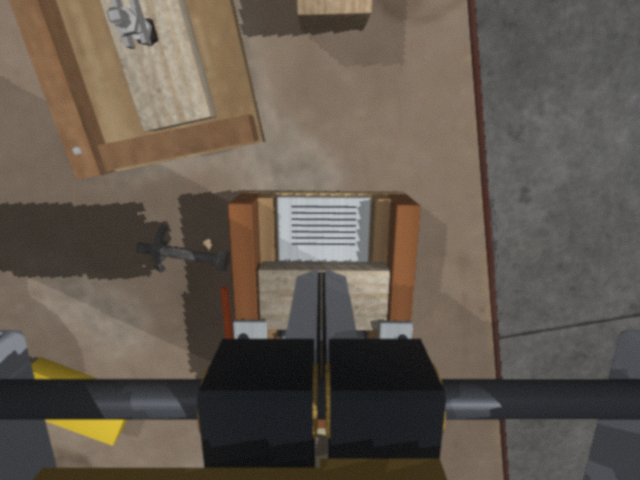

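The wrist view shows the plate's rear edge at v≈197 (predicted 200) and its sides at u 277 to 370 (predicted 273 to 367). The jig is therefore within about 2–3 mm of the estimate. The blank's rear edge is at v≈263, clear of the pressing spot. I'll go down now with a small +y correction.

>>> play_rows(series=[[[-0.001,0.02,0.001],0,1],[[-0.002,0.045,0.0015],0,1],[[-0.002,0.07,0.0015],0,1],[[-0.002,0.09,0.0015],0,1],[[-0.002,0.098,0.0015],0,1],[[-0.002,0.103,0.0015],0,1],[[-0.002,0.107,0.0015],0,1],[[-0.002,0.111,0.0015],0,1],[[-0.002,0.114,0.0015],0,1],[[-0.002,0.116,0.0015],0,1],[[-0.002,0.116,0.0015],0,1],[[-0.002,0.116,0.0015],0,1]])

```text
clock: 2.95
eef_pos: [504.3, -122.7, 21.3]
eef_rot: [-1.568, 0.0, -1.762]
wrist_force: [1.6, -3.4, 5.4]
finger_gap: 0.8
```

```bash
python3 chk.py b | head -1
```

```text
t 2.95 jig-frame tcp [-71.5   2.8] z 21.3 yaw err -0.0006 [-1.5680e+00  3.0000e-04 -1.7623e+00] F [ 1.6 -3.4  5.4] gap 0.8
```

Vertical force is 5.4 N at z = 21.3, so the plate is about 11 mm down, as its spring rate predicts. Next I push while holding it down.

>>> play_rows(series=[[[0.003,0.002,0],0,1],[[0.007,0.002,0],0,1],[[0.011,0.002,0],0,1],[[0.015,0.002,0],0,1],[[0.019,0.002,0],0,1],[[0.023,0.002,0],0,1],[[0.027,0.002,0],0,1],[[0.031,0.002,0],0,1],[[0.035,0.002,0],0,1],[[0.039,0.002,0],0,1],[[0.043,0.002,0],0,1],[[0.047,0.002,0],0,1],[[0.05,0.002,0],0,1],[[0.05,0.002,0],0,1]])

```text
clock: 4.35
eef_pos: [494.9, -171.6, 19.6]
eef_rot: [-1.568, 0.001, -1.763]
wrist_force: [0.2, 1.7, 6.4]
finger_gap: 0.4
```

```bash
python3 chk.py c wrist top | head -1; python3 -c "
import cv2;cv2.imwrite('pics/c_crop.png',cv2.resize(cv2.imread('pics/c_wrist.png')[100:440,180:460],None,fx=1.5,fy=1.5))"
```

```text
t 4.35 jig-frame tcp [-21.7   2.9] z 19.6 yaw err -0.0008 [-1.5679e+00  9.0000e-04 -1.7625e+00] F [0.2 1.7 6.4] gap 0.4
```

View pics/c_wrist.png

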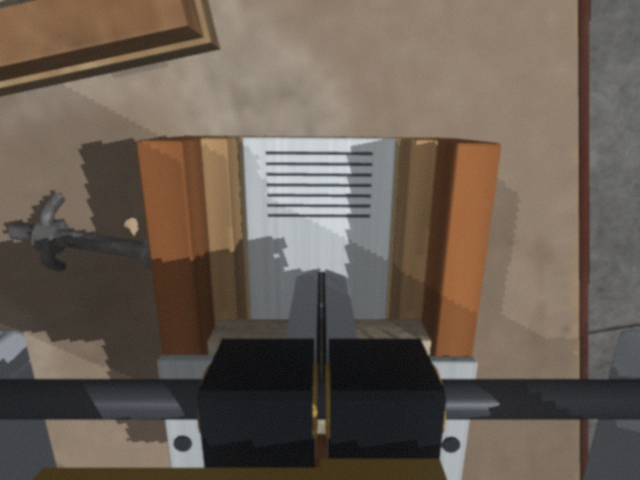

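The blank has gone past the pin line with only small forces. The finger is centred on the plate (plate u 245–390, finger 322). I'll continue, slowing near the end block.

>>> play_rows(series=[[[0.004,0.001,0],0,1],[[0.008,0.001,0],0,1],[[0.012,0.001,-0.001],0,1],[[0.016,0.001,-0.001],0,1],[[0.02,0.001,-0.001],0,1],[[0.024,0.001,-0.001],0,1],[[0.028,0.001,-0.001],0,1],[[0.032,0.001,-0.001],0,1],[[0.034,0.001,-0.001],0,1],[[0.036,0.001,-0.001],0,1],[[0.038,0.001,-0.001],0,1],[[0.038,0.001,-0.001],0,1]])

```text
clock: 5.65
eef_pos: [486.8, -208.4, 18.8]
eef_rot: [-1.568, 0.001, -1.762]
wrist_force: [0.9, 2.9, 6.1]
finger_gap: 0.6
```

```bash
python3 chk.py d wrist top | head -1; python3 -c "
import cv2;cv2.imwrite('pics/d_crop.png',cv2.resize(cv2.imread('pics/d_top.png')[150:290,280:440],None,fx=4,fy=4))"
```

```text
t 5.65 jig-frame tcp [15.8  1.9] z 18.8 yaw err -0.0008 [-1.5677e+00  1.5000e-03 -1.7625e+00] F [0.9 2.9 6.1] gap 0.6
```

>>> play_rows(series=[[[0.001,0.0005,0],0,1],[[0.002,0.0005,0],0,1],[[0.003,0.0005,0],0,1],[[0.004,0.0005,0],0,1],[[0.004,0.0005,0],0,1]])

```text
clock: 6.25
eef_pos: [486.3, -211.4, 18.6]
eef_rot: [-1.568, 0.003, -1.762]
wrist_force: [2.5, 6.4, 5.2]
finger_gap: 0.5
```

>>> play_rows(series=[[[0.001,0.0005,0],0,1],[[0.002,0.0005,0],0,1],[[0.003,0.0005,0],0,1],[[0.003,0.0005,0],0,1]])

```text
clock: 6.65
eef_pos: [486.3, -211.5, 18.5]
eef_rot: [-1.568, 0.007, -1.762]
wrist_force: [3.5, 24.4, 12.9]
finger_gap: 0.5
```

```bash
python3 chk.py e top wrist | head -1; python3 -c "
import cv2;cv2.imwrite('pics/e_crop.png',cv2.resize(cv2.imread('pics/e_top.png')[150:290,280:440],None,fx=4,fy=4))"
```

```text
t 6.65 jig-frame tcp [19.  2.] z 18.5 yaw err -0.0005 [-1.5684  0.007  -1.7622] F [ 3.5 24.4 12.9] gap 0.5
```

View pics/e_wrist.png

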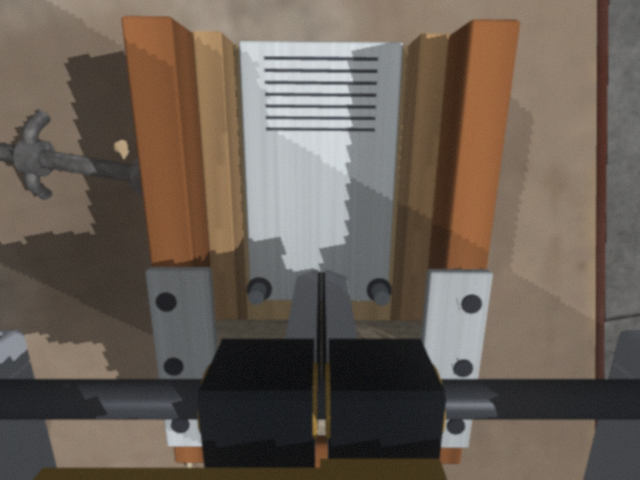

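The push stopped hard at 24 N with the finger not moving further. In the wrist view both pins (v≈290) are behind the blank's rear edge (v≈320), so it sits against the end block. I'll back off a few mm with the plate still down so the fingers don't rub the blank, then lift straight up.

>>> play_rows(series=[[[-0.001,0.001,0],0,1],[[-0.003,0.001,0],0,1],[[-0.005,0.001,0],0,1],[[-0.006,0.001,0],0,1],[[-0.006,0.0,0],0,1],[[-0.006,-0.003,0],0,1],[[-0.006,-0.006,0],0,1],[[-0.006,-0.009,0],0,1],[[-0.006,-0.012,0],0,1],[[-0.006,-0.016,0],0,1],[[-0.006,-0.022,0],0,1],[[-0.006,-0.035,0],0,1],[[-0.006,-0.06,0],0,1],[[-0.016,-0.1,0],0,1],[[-0.05,-0.14,0],0,1],[[-0.09,-0.15,0],0,1],[[-0.12,-0.15,0],0,1],[[-0.12,-0.15,0],0,1],[[-0.12,-0.15,0],0,1]])

```text
clock: 8.65
eef_pos: [508.4, -94.4, 169.8]
eef_rot: [-1.568, 0.007, -1.761]
wrist_force: [-0.6, -0.7, 0.1]
finger_gap: 1.0
```

```bash
python3 chk.py f top wrist scene| head -1; python3 - <<'E'
import cv2,numpy as np
a=cv2.resize(cv2.imread('pics/f_top.png')[160:300,290:430],None,fx=3.5,fy=3.5,interpolation=cv2.INTER_CUBIC)[:490]
b=cv2.imread('pics/f_wrist.png')[:,160:460]
a=a[:480];cv2.imwrite('pics/f_mix.png',np.hstack([a,b]))
E
```

```text
t 8.65 jig-frame tcp [-100.2    1.5] z 169.8 yaw err 0.0009 [-1.5683  0.0067 -1.7608] F [-0.6 -0.7  0.1] gap 1.0
```

View pics/f_mix.png

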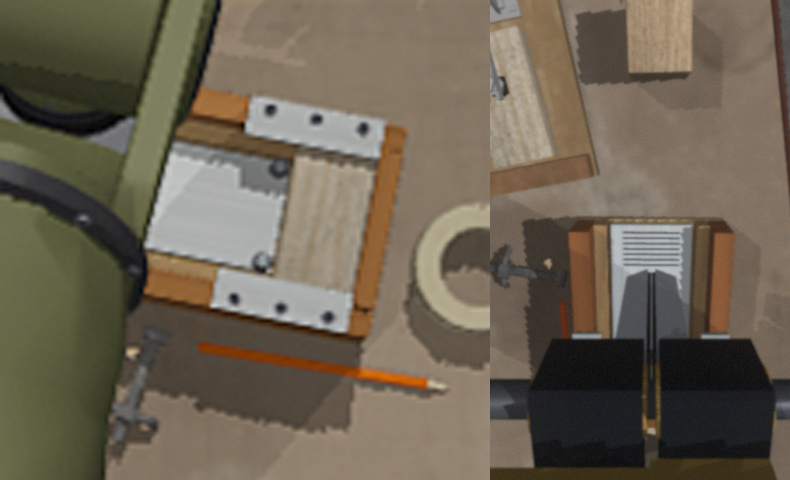

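```bash
python3 - <<'E'
import cv2,numpy as np
f=lambda n:cv2.resize(cv2.imread(f'pics/{n}.png')[210:310,300:440],None,fx=2.8,fy=2.8,interpolation=cv2.INTER_CUBIC)
cv2.imwrite('pics/sc.png',np.hstack([f('scene0'),f('f_scene')]))
E
```

```text
(no output)
```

View pics/sc.png

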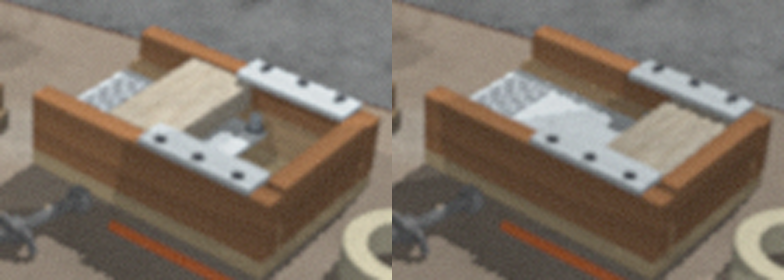

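In the scene crops from before and after, the plate's ridged end is at the same image position (x 80–150 in both), so the plate is back up. The blank lies flat against the end block, and the wing bolt, pencil and tape roll haven't moved.

```bash
python3 -c "
from cell import manip
print(manip.sign_off())"
```

```text
the job is handed in; nothing more can be done
None
```

The blank is loaded against the end block with both stop pins behind it, and the job was handed in at about 8.8 s on the robot clock.

I pressed the plate down about 11–13 mm with the shut fingertips (5–6 N). Keeping it down, I pushed the blank over the pins until it stopped hard at about 24 N. I then backed the fingers off 6 mm before lifting them straight up and clear.

**Last checks:**
- **Blank:** the top and wrist views show it against the end block, square and flat, with both pins behind its rear face.
- **Plate:** its ridged end is at the same position in the scene view as at the start, so it has sprung back up.
- **Arm:** the wrist force is about zero and the robot touches nothing.
- **Bystanders:** the wing bolt, pencil and tape roll have not moved. I did not compare the pine cube and screwdriver before and after, but the arm worked clear of them.

**Limits of the checks:**
- The far pin is hidden by the blank in the scene view, so I judged pin height from the plate.
- The jig position estimated from the top camera differed from the wrist view by about 2–3 mm, so I trusted the contact force for the final seating.

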